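# Sort returned board-game pieces into their parts trays

## Task

Put away the five loose wooden game pieces lying in front of the four grey parts trays: each goes into the tray that already keeps two of its own kind (dominoes, draughtsmen, pawns or dice). Set each one down on the tray's floor beside the others, not on top of them, the dominoes and the draughtsman lying flat and the pawn standing up, and leave the dice cup standing where it is.

Things in the scene. Friction and masses are not known exactly. Their poses are not given: they have to be found in the camera images.
- tray_domino: Grey plastic parts tray, open above, outside 130 (its x) x 156 (its y) x 22 mm high, walls and floor 3 mm thick, with a thumb notch in the wall on its -x side; fixed in place. Origin: centre of its underside, which lies on the felt at z = 0.002; its z is up. Two dominoes are kept in it already, side by side at about its x = +38, y = -33 and +33 mm in one row (long sides along its y, 12 mm thick); the rest of the floor, its -x side up to x = +12 mm, is free.
- tray_draughts: Grey plastic parts tray, open above, outside 130 (its x) x 156 (its y) x 22 mm high, walls and floor 3 mm thick, with a thumb notch in the wall on its -x side; fixed in place. Origin: centre of its underside, which lies on the felt at z = 0.002; its z is up. Two round draughtsmen are kept in it already, side by side at about its x = +38, y = -33 and +33 mm (42 mm across, 12 mm thick); the rest of the floor, its -x side up to x = +12 mm, is free.
- tray_pawn: Grey plastic parts tray, open above, outside 130 (its x) x 156 (its y) x 22 mm high, walls and floor 3 mm thick, with a thumb notch in the wall on its -x side; fixed in place. Origin: centre of its underside, which lies on the felt at z = 0.002; its z is up. Two standing pawns are kept in it already, side by side at about its x = +38, y = -33 and +33 mm (32 mm across, 60 mm high); the rest of the floor, its -x side up to x = +12 mm, is free.
- tray_dice: Grey plastic parts tray, open above, outside 130 (its x) x 156 (its y) x 22 mm high, walls and floor 3 mm thick, with a thumb notch in the wall on its -x side; fixed in place. Origin: centre of its underside, which lies on the felt at z = 0.002; its z is up. Two dice are kept in it already, side by side at about its x = +38, y = -33 and +33 mm (26 mm); the rest of the floor, its -x side up to x = +12 mm, is free.
- domino_a: Loose light-wood domino with black pips, 60 (its x) x 30 (its y) x 12 mm thick (its z), lying flat on the felt (felt top at z = 0.002), about 18 g. Origin at its centre. The two loose dominoes are of the same kind and both belong with the dominoes.
- domino_b: Loose light-wood domino with black pips, 60 (its x) x 30 (its y) x 12 mm thick (its z), lying flat on the felt (felt top at z = 0.002), about 18 g. Origin at its centre. The two loose dominoes are of the same kind and both belong with the dominoes.
- draughtsman: Loose light-wood draughtsman: a plain disc 42 mm across and 12 mm thick with ring grooves, lying flat on the felt, about 16 g. Origin at its centre; its z is its axis.
- pawn: Loose light-wood pawn standing on the felt, 60 mm high: round base 32 mm across, cone narrowing to 15 mm at 40 mm height, ball head 22 mm across centred 49 mm above the base, about 16 g. Origin: centre of the base's underside; z is its axis, up.
- die: Loose light-wood die, a 26 mm cube with black pips, lying on the felt, about 14 g. Origin at its centre; axes along its edges.
- dice_cup: Black open dice-shaker cup standing on the felt at the far left or far right, 68 mm across the rim, 85 mm high, empty, about 160 g. Origin: centre of its underside, z up. Bystander: to be left alone.
Mind the look-alikes: they are no part of the job. What is shaped like the die but pink, purple or white is not meant.

How it is judged:
At the end, for the whole second after the job is handed in: Each loose piece is inside the tray of its kind, within 3 mm of resting on its floor: dominoes and draughtsman flat and pawn upright (within 7 degrees), die on a face; all released and at rest. The dice cup stands within 25 mm of its place (x of domino_a in the frame of tray_domino between -0.055 and 0.055 m and y of domino_a in the frame of tray_domino between -0.068 and 0.068 m and z of domino_a in the frame of tray_domino between 0.006 and 0.012 m and linear speed of each of domino_a, domino_b, draughtsman, pawn, die below 0.03 m/s and angle between the z axis of each of domino_a, domino_b and the z axis of tray_domino, either way round below 0.12 rad and x of domino_b in the frame of tray_domino between -0.055 and 0.055 m and y of domino_b in the frame of tray_domino between -0.068 and 0.068 m and z of domino_b in the frame of tray_domino between 0.006 and 0.012 m and x of draughtsman in the frame of tray_draughts between -0.05 and 0.05 m and y of draughtsman in the frame of tray_draughts between -0.063 and 0.063 m and z of draughtsman in the frame of tray_draughts between 0.006 and 0.012 m and angle between the z axis of draughtsman and the z axis of tray_draughts, either way round below 0.12 rad and x of pawn in the frame of tray_pawn between -0.055 and 0.055 m and y of pawn in the frame of tray_pawn between -0.068 and 0.068 m and z of pawn in the frame of tray_pawn between 0 and 0.006 m and angle between pawn's own z axis and vertical below 0.12 rad and x of die in the frame of tray_dice between -0.055 and 0.055 m and y of die in the frame of tray_dice between -0.068 and 0.068 m and z of die in the frame of tray_dice between 0.013 and 0.019 m and angle between dice_cup's own z axis and vertical below 0.15 rad); the robot touches nothing.
It fails at once if the dice cup is knocked over or pushed more than 25 mm from its place (angle between dice_cup's own z axis and vertical above 0.35 rad or distance of dice_cup from where it was at the start of the episode above 0.025 m).
It also fails if it takes over 115 s, if anything falls off the work surface, if the arm or the gripper's body presses on something with over 40 N, if the wrist force passes 120 N, or if a joint passes its speed limit or range.

## Robot

A 6-joint arm with a two-finger parallel gripper is mounted at the origin on the work surface. World frame = base frame: x ahead of the robot, y to its left, z up, the work surface at z = 0. Lengths are in m, angles in rad, forces in N, time in s.
With the tool pointing down it reaches from about 0.325 to 0.85 m from the base axis. Payload 4.4 kg.
Tool frame: the origin (TCP) lies at the very end of the fingers, on their centre line; the grasp point (between the pads) lies 19 mm behind it; z points along the fingers, y is the line along which they close (so a half turn about z gives the same grasp; the last joint's range is limited). The gripper opens to 94 mm and grips with 3 to 60 N. Pads are 16 mm wide; open, the fingers measure 119 mm over their backs; the gripper's body (75 mm by 177 mm) begins 78 mm behind the grasp point.
Start: joints at [0.961, 0.207, 1.542, -0, 1.393, -0.15], TCP at [0.255, 0.515, 0.175] pointing down, gripper open.
Joint ranges: [-2.73, 2.73], [-0.86, 2.22], [0.23, 2.46], [-1.11, 4.25], [0.08, 2.63], [-2.82, 2.82]. Speed limits (rad/s): [2.79, 2.79, 3.14, 3.14, 3.14, 3.14].

## Interface

Orientations are given as a unit quaternion [x, y, z, w].
In Python, from plant import env gives the robot as it stands. The module is installed in compiled form; this text tells all that it offers.
- The arm moves only by the tool jog_arm, never from a script. Its argument "targets" is a list of rows, each a list of 3 entries, a list of its own where there are three numbers: the opening, from -1 (shut) to 1 (fully open), so that 0 is half open, then the shift along the world's x, y, z in mm, then the turn, a rotation vector about the world's x, y, z in degrees. A call has 1 to 8 rows; each row shifts and turns the commanded pose from where the row before left it; what a row does not reach is not made up. A row lasts 1/10 s, in which the tool goes at most 50 mm and 8.59 degrees, less where a joint would pass 70% of its speed; a pose out of reach is approached as far as the arm can. A call is refused whole if a number of a shift passes 50 or a number of a turn 8.59, either way. A call with a gripper value outside its range is refused whole. The fingers move at their own pace and stop on an object; "newtons" is the grip in N (left out, the last holds). Time passes only in rows, so rows that do not move let the fingers close. It gives the time, the measured TCP pose, the force, the opening and the grip force at its end, in the units of the state.
- env.get_obs(): the state, without advancing time (a new reading comes with each control period).
- env.camera(name): name is "scene" or "top" or "wrist"; returns (picture, depth): 480x640x3 uint8, red, green, blue; 480x640 float32, m along the optical axis (not along the pixel's ray), 0 where there is no reading.
- env.calibration(name): a dict with "K" (3x3 intrinsics, pixels), "R" (3x3) and "t" (3): a world point X has camera coordinates R X + t; the wrist camera has in their place "T_tool_cam" (4x4, takes a point from camera to tool coordinates, whose origin is the TCP and whose axes are the flange's). Camera axes: x right, y down, z forward; pixel columns grow to the right and rows downward; lengths in m; the calibration is good to about 2 mm. A picture is of the moment at which its call begins: read the wrist's pose just before it. calibration takes no time and is no camera call.
- env.finish_job(): hands the job in; it is judged then, once.
The state is a dict: "clock": time; "q": joint angles; "qvel": joint speeds; "tau": joint torques, N m; "tool_pos": TCP position; "tcp_rot": TCP orientation; "ft_force": force on the tool from outside, world axes, zero at the start; "moment": the same for the moment, N m; "finger_gap": finger opening in m; "gripper_force": force on a finger pad.
Only numpy, scipy, OpenCV 4.12 (cv2) and the standard library are available. Lean on these libraries where they do the work, as an engineer would, in place of code of your own. Each camera call takes 0.05 s, during which the arm holds its last target. There are 200 camera calls.

## Working session

There is one attempt and no reset: what is moved stays moved. The work goes in short steps, Python scripts to look and compute and a tool call to move; the robot and the scene stay as the last step left them, time stands still between calls to the robot, and variables do not carry over. Pictures are saved under pics/ and viewed, at most 14 in all, crops included, and the job is handed in when it is done.

Besides the shell and the picture viewer there is one more tool, called after "Request:" as name([rows], argument=value, ...), one row to a line, values as JSON. jog_arm: Moves the arm, as the interface text tells. Its arguments: {"type":"object","properties":{"targets":{"type":"array","items":{"type":"array"}},"newtons":{"type":"number"}},"required":["targets"]}

```bash
mkdir -p pics
cat > h.py <<'E'
import numpy as np,cv2
from plant import env
def shot(n,f):
    p,d=env.camera(n); cv2.imwrite(f'pics/{f}.png',p[:,:,::-1]); np.save(f'pics/{f}.npy',d); return p,d
def cloud(n,d):
    c=env.calibration(n);K=c['K'];v,u=np.mgrid[:480,:640]
    P=np.stack([(u-K[0,2])/K[0,0]*d,(v-K[1,2])/K[1,1]*d,d],-1)
    return (P-c['t'])@c['R']
E
python3 - <<'E'
from h import *
o=env.get_obs();print(o['clock'],o['tool_pos'],o['tcp_rot'],o['finger_gap'])
p,d=shot('top','top0');shot('scene','sc0')
W=cloud('top',d)
for (u,v) in [(0,0),(639,0),(0,479),(639,479),(320,240)]:print(u,v,W[v,u].round(3))
E
```

```text
0.0 [0.2546814  0.51455486 0.17420725] [ 2.27883735e-01  9.73687713e-01 -1.03653638e-03 -4.07307123e-04] 0.09400199527871733
0 0 [ 1.487  1.38  -0.755]
639 0 [ 1.485 -1.235 -0.746]
0 479 [0.158 0.287 0.626]
639 479 [-0.067 -0.698  0.001]
320 240 [0.44  0.003 0.003]
```

View pics/top0.png

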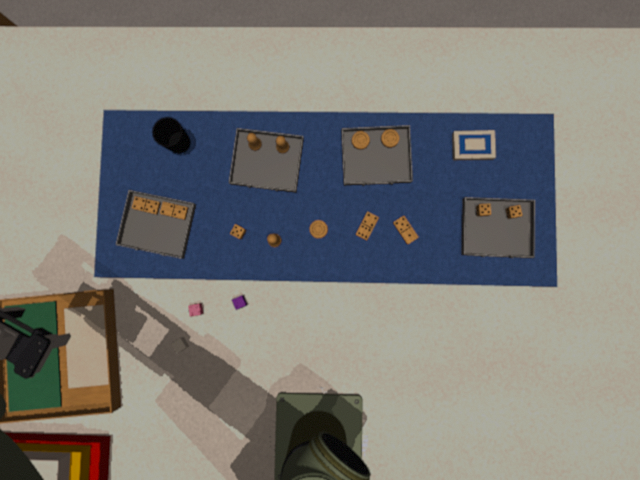

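View pics/sc0.png

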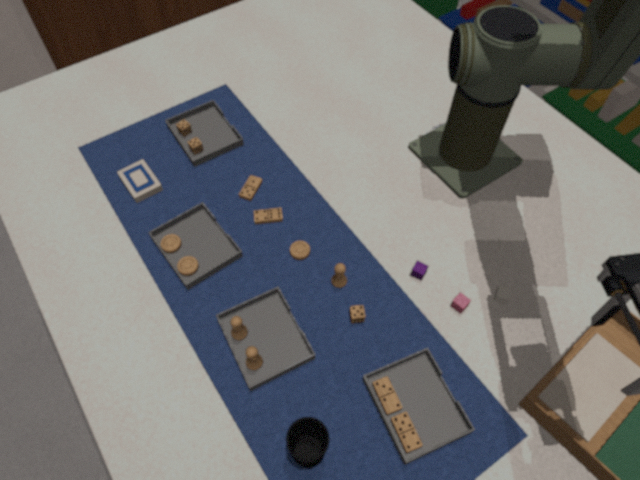

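The top view shows, by pixel:
- **Trays:** domino (155,223), pawn (266,160), draughts (376,155), dice (499,227).
- **Loose pieces:** die (237,231), pawn (273,239), draughtsman (318,228), dominoes (368,226) and (405,230).
- **Cup:** (172,135).

The pink and purple cubes below the felt are the decoys.

Run:
```python
from h import *
p=cv2.imread('pics/top0.png');d=np.load('pics/top0.npy');W=cloud('top',d)
hsv=cv2.cvtColor(p,cv2.COLOR_BGR2HSV)
c=env.calibration('top');K,R,t=c['K'],c['R'],c['t']
def px2w(u,v,z):
    r=R.T@np.array([(u-K[0,2])/K[0,0],(v-K[1,2])/K[1,1],1]);o=-R.T@t
    return o+r*(z-o[2])/r[2]
print('cam',-R.T@t)
def ang(l):pass
m=((hsv[...,0]<28)&(hsv[...,1]>90)&(hsv[...,2]>60)).astype(np.uint8)
m[:105]=0;m[280:]=0;m[:,:100]=0;m[:,560:]=0
m=cv2.morphologyEx(m,cv2.MORPH_CLOSE,np.ones((3,3)))
n,L,S,C=cv2.connectedComponentsWithStats(m)
for i in range(1,n):
    if S[i,4]<30: continue
    v,u=np.where(L==i); zt=np.percentile(W[v,u,2],85)
    q=np.array([px2w(a,b,zt)[:2] for a,b in zip(u,v)],np.float32)
    (cx,cy),(w,h),a=cv2.minAreaRect(q)
    e=np.linalg.eigh(np.cov(q.T))[1][:,1]
    print('wood',C[i].round(),S[i,4],'mean',q.mean(0).round(4),'rect',round(cx,4),round(cy,4),round(w,3),round(h,3),round(a,1),'pca',round(np.degrees(np.arctan2(e[1],e[0])),1),'z',zt.round(3))
blue=((hsv[...,0]>95)&(hsv[...,0]<130)&(hsv[...,1]>90)).astype(np.uint8)
for nm,(x,y,w,h) in dict(domino=(108,182,95,84),pawn=(222,120,87,80),draughts=(334,116,86,78),dice=(454,188,90,78)).items():
    mm=np.zeros_like(blue);mm[y:y+h,x:x+w]=1-blue[y:y+h,x:x+w]
    n,L,S,C=cv2.connectedComponentsWithStats(mm);i=1+np.argmax(S[1:,4])
    v,u=np.where(L==i)
    q=np.array([px2w(a,b,0.024)[:2] for a,b in zip(u,v)],np.float32)
    print(nm,cv2.minAreaRect(q),S[i])
```

```text
cam [ 0.35171587 -0.01770354  1.0691803 ]
wood [390. 138.] 282 mean [ 0.6768 -0.1523] rect 0.6769 -0.1524 0.041 0.043 46.2 pca 167.8 z 0.017
wood [360. 140.] 273 mean [ 0.6718 -0.085 ] rect 0.6714 -0.0849 0.043 0.041 45.1 pca 176.8 z 0.017
wood [254. 142.] 185 mean [0.6514 0.154 ] rect 0.6518 0.1551 0.041 0.027 40.6 pca -149.1 z 0.061
wood [281. 144.] 182 mean [0.6459 0.0917] rect 0.6475 0.0906 0.039 0.027 1.6 pca -161.0 z 0.062
wood [160. 208.] 740 mean [0.5067 0.3744] rect 0.5068 0.3748 0.13 0.033 80.5 pca 79.9 z 0.018
wood [484. 209.] 156 mean [ 0.5128 -0.3613] rect 0.513 -0.3615 0.027 0.028 0.9 pca 149.4 z 0.032
wood [515. 211.] 153 mean [ 0.5093 -0.4284] rect 0.5095 -0.4281 0.027 0.028 12.4 pca 114.9 z 0.033
wood [367. 226.] 337 mean [ 0.4733 -0.1023] rect 0.4731 -0.1027 0.029 0.058 64.3 pca 154.2 z 0.015
wood [405. 230.] 353 mean [ 0.4659 -0.1892] rect 0.4659 -0.1892 0.06 0.03 34.0 pca -146.3 z 0.015
wood [318. 229.] 254 mean [0.4642 0.0078] rect 0.4637 0.0082 0.039 0.039 46.0 pca 46.1 z 0.014
wood [237. 231.] 140 mean [0.4542 0.1899] rect 0.4542 0.1897 0.028 0.026 61.6 pca 52.7 z 0.029
wood [274. 240.] 137 mean [0.4337 0.1032] rect 0.4336 0.1032 0.03 0.025 46.3 pca 53.0 z 0.06
domino ((0.46749359369277954, 0.38036108016967773), (0.16293008625507355, 0.1344531625509262), 79.3243637084961) [ 115  189   81   70 4043]
pawn ((0.620481014251709, 0.1314089447259903), (0.15905915200710297, 0.13601909577846527), 83.66763305664062) [ 228  128   76   65 3978]
draughts ((0.6344857215881348, -0.12174885720014572), (0.13680660724639893, 0.15906846523284912), 3.2030463218688965) [ 341  125   72   61 4073]
dice ((0.47368323802948, -0.3939652740955353), (0.16225120425224304, 0.1347605586051941), 88.60936737060547) [ 461  197   75   62 4342]
```

Request:
jog_arm([
  [0.1, [25, -40, 2], [0, 0, 0]],
  [0.1, [25, -40, 2], [0, 0, 0]],
  [0.1, [25, -40, 2], [0, 0, 0]],
  [0.1, [25, -40, 2], [0, 0, 0]],
  [0.1, [25, -40, 2], [0, 0, 0]],
  [0.1, [25, -40, 2], [0, 0, 0]],
  [0.1, [25, -42, 2], [0, 0, 0]],
  [0.1, [24, -42, 2], [0, 0, 0]],
], newtons=15)

```text
clock: 0.9
tool_pos: [0.4545, 0.1894, 0.1911]
tcp_rot: [0.228, 0.974, -0.0, -0.0]
ft_force: [0.7, 0.8, 0.4]
finger_gap: 0.0519
gripper_force: 0.0
```

```bash
cat >> h.py <<'E'
from scipy.spatial.transform import Rotation as Ro
def wrist(f):
    o=env.get_obs();p,d=shot('wrist',f);c=env.calibration('wrist');K=c['K']
    v,u=np.mgrid[:480,:640];P=np.stack([(u-K[0,2])/K[0,0]*d,(v-K[1,2])/K[1,1]*d,d],-1)
    T=c['T_tool_cam'];P=P@T[:3,:3].T+T[:3,3]
    return p,d,P@Ro.from_quat(o['tcp_rot']).as_matrix().T+o['tool_pos'],o
def phi(o):
    y=Ro.from_quat(o['tcp_rot']).as_matrix()[:,1];return np.degrees(np.arctan2(y[1],y[0]))
def wood(p,d,W,zmin=.007,zmax=.08,amin=200):
    hsv=cv2.cvtColor(p,cv2.COLOR_RGB2HSV)
    m=((hsv[...,0]<28)&(hsv[...,1]>80)&(hsv[...,2]>50)&(W[...,2]>zmin)&(W[...,2]<zmax)&(d>0)).astype(np.uint8)
    m=cv2.morphologyEx(m,cv2.MORPH_CLOSE,np.ones((7,7)))&(W[...,2]>zmin)
    n,L,S,C=cv2.connectedComponentsWithStats(m.astype(np.uint8))
    for i in range(1,n):
        if S[i,4]<amin: continue
        q=W[L==i];zt=np.percentile(q[:,2],90)
        q=q[q[:,2]>zt-.006]
        (cx,cy),(w,h),a=cv2.minAreaRect(q[:,:2].astype(np.float32))
        print('wood px',C[i].round(),S[i,4],'c mm',round(cx*1e3,1),round(cy*1e3,1),'size',round(w*1e3,1),round(h*1e3,1),'long ang',round(a if w>h else a+90,1),'ztop',round(zt*1e3,1))
E
python3 - <<'E'
from h import *
p,d,W,o=wrist('w1');print(o['clock'],o['tool_pos'],phi(o),o['finger_gap']);wood(p,d,W)
E
```

```text
0.9 [0.45454156 0.18944856 0.19110492] 63.66170733890313 0.0519152626304484
wood px [547. 171.] 1773 c mm 465.8 325.4 size 256.6 41.8 long ang 59.6 ztop 16.7
wood px [480. 191.] 1720 c mm 462.1 290.0 size 198.8 48.4 long ang 52.9 ztop 16.7
wood px [317. 219.] 417 c mm 424.4 206.2 size 19.4 91.6 long ang 153.3 ztop 27.8
wood px [235. 241.] 600 c mm 409.0 161.7 size 17.8 136.5 long ang 119.8 ztop 60.1
wood px [169. 299.] 903 c mm 436.7 110.5 size 38.8 250.6 long ang 106.3 ztop 13.7
wood px [ 86. 340.] 858 c mm 437.0 50.4 size 40.5 364.1 long ang 100.9 ztop 14.1
wood px [ 28. 374.] 890 c mm 416.0 7.7 size 55.0 436.8 long ang 105.9 ztop 14.1
wood px [373. 385.] 275 c mm 521.1 195.5 size 18.5 282.9 long ang 166.4 ztop 29.1
```

View pics/w1.png

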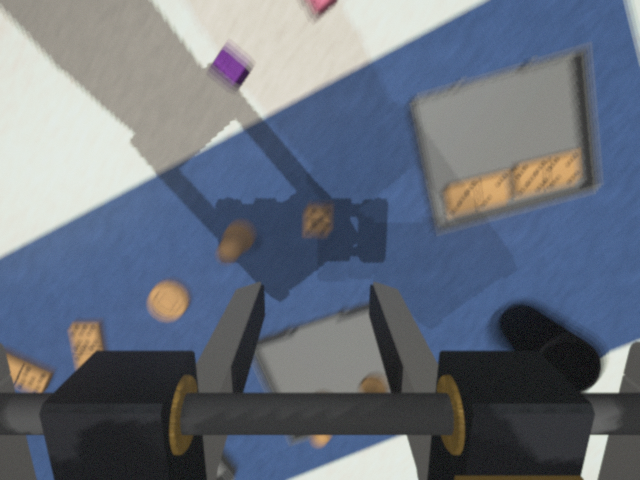

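The wrist view is slightly motion-blurred. The die at (317,219) is aligned with the fingers, and the pawn is at (236,241). I'll retake it at rest with more robust statistics.

```bash
sed -i 's/q=q\[q\[:,2\]>zt-.006\]/q=q[(q[:,2]>zt-.006)\&(q[:,2]<zt+.004)]; k=np.median(q[:,:2],0); q=q[np.linalg.norm(q[:,:2]-k,axis=1)<.036]/' h.py
python3 - <<'E'
from h import *
p,d,W,o=wrist('w2');print(o['clock'],o['tool_pos'],phi(o),o['finger_gap']);wood(p,d,W)
print(W[219,317],W[241,236], W[299,169])
E
```

```text
0.95 [0.45870779 0.18290406 0.191574  ] 63.30156115374843 0.05184734554278323
wood px [555. 159.] 2150 c mm 513.7 411.2 size 61.0 30.2 long ang 77.9 ztop 16.7
wood px [487. 180.] 1975 c mm 502.5 345.1 size 60.9 30.4 long ang 77.8 ztop 16.8
wood px [326. 207.] 661 c mm 454.6 194.5 size 24.8 24.4 long ang 62.5 ztop 27.7
wood px [243. 229.] 794 c mm 437.5 112.4 size 16.5 18.2 long ang 170.8 ztop 59.8
wood px [176. 289.] 1101 c mm 464.9 11.4 size 39.1 39.5 long ang 142.0 ztop 13.6
wood px [ 94. 333.] 1104 c mm 472.0 -98.7 size 30.5 54.9 long ang 153.1 ztop 14.0
wood px [ 30. 363.] 1276 c mm 466.5 -187.2 size 59.9 30.5 long ang 33.0 ztop 14.0
wood px [379. 379.] 404 c mm 656.3 161.9 size 5.4 14.6 long ang 94.9 ztop 37.6
[0.46044298 0.18192052 0.02703192] [0.43906774 0.11178068 0.06155518] [ 0.47073097 -0.00103142  0.01144697]
```

Request:
jog_arm([
  [0.1, [0, 0, -48], [0, 0, 0]],
  [0.1, [0, 0, -48], [0, 0, 0]],
  [0.1, [0, 0, -48], [0, 0, 0]],
  [0.1, [0, 1, -38], [0, 0, 0]],
  [0.1, [0, 0, 0], [0, 0, 0]],
  [-0.8, [0, 0, 0], [0, 0, 0]],
  [-0.8, [0, 0, 0], [0, 0, 0]],
  [-0.8, [0, 0, 0], [0, 0, 0]],
], newtons=15)

```text
clock: 1.8
tool_pos: [0.4568, 0.1931, 0.0121]
tcp_rot: [0.228, 0.974, 0.001, 0.002]
ft_force: [-0.4, 0.3, 1.0]
finger_gap: 0.031
gripper_force: 0.0
```

Request:
jog_arm([
  [-0.8, [0, 0, 0], [0, 0, 0]],
  [-0.8, [0, 0, 0], [0, 0, 0]],
])

```text
clock: 2.0
tool_pos: [0.4553, 0.1926, 0.0107]
tcp_rot: [0.228, 0.974, 0.001, 0.001]
ft_force: [-0.2, 0.5, -0.1]
finger_gap: 0.0149
gripper_force: 0.0
```

Run:
```python
from h import *
o=env.get_obs();print(o['tool_pos'],o['finger_gap'],o['gripper_force'])
p,d,W,o=wrist('w3');print(o['tool_pos'],o['finger_gap']);wood(p,d,W)
```

```text
[0.45526206 0.19256868 0.01068487] 0.01488171207119921 0.0
[0.45526206 0.19256868 0.01068487] 0.01488171207119921
wood px [593. 238.] 5338 c mm 500.7 339.3 size 49.4 30.8 long ang 77.9 ztop 16.5
wood px [317. 280.] 2189 c mm 454.7 194.2 size 24.7 26.0 long ang 153.9 ztop 27.7
wood px [165. 328.] 3813 c mm 436.8 112.9 size 19.2 17.5 long ang 62.8 ztop 59.4
wood px [ 61. 387.] 321 c mm 449.1 19.8 size 24.6 4.8 long ang 59.2 ztop 13.0
wood px [ 66. 437.] 215 c mm 480.0 3.0 size 26.2 6.4 long ang 64.3 ztop 13.8
```

View pics/w3.png

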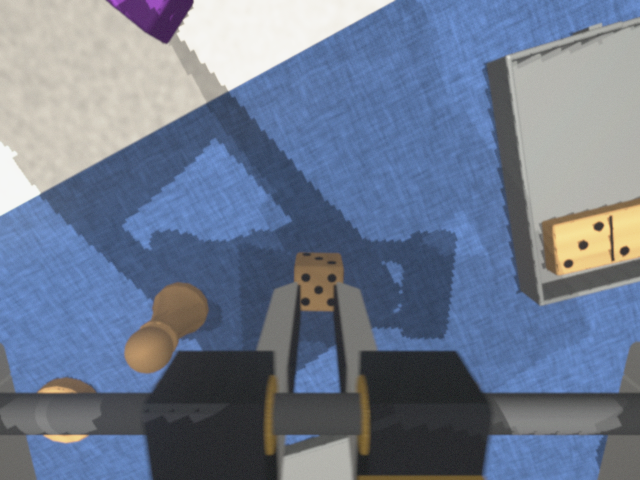

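Seen here: the die at (317,280) still sits free, image-up of the fingertips at (285/350,288), and the pawn is undisturbed. Next I'll check where the fingertips are in the depth data.

Run:
```python
from h import *
o=env.get_obs();d=np.load('pics/w3.npy');c=env.calibration('wrist');K,T=c['K'],c['T_tool_cam']
print(T.round(3),K.round(1))
v,u=np.mgrid[:480,:640];P=np.stack([(u-K[0,2])/K[0,0]*d,(v-K[1,2])/K[1,1]*d,d],-1)@T[:3,:3].T+T[:3,3]
W=P@Ro.from_quat(o['tcp_rot']).as_matrix().T+o['tool_pos']
for a,b in [(285,290),(285,300),(280,320),(350,290),(352,300),(317,265),(317,300),(317,330)]:print(a,b,'tool',(P[b,a]*1e3).round(1),'world',(W[b,a]*1e3).round(1))
Pi=np.linalg.inv(T)
for z in (0,-.019):
  x=K@(Pi@[0,0,z,1])[:3];print(z,x[:2]/x[2])
print(o['q'],o['finger_gap'])
```

```text
[[-0.    -0.962 -0.274  0.08 ]
 [ 1.    -0.    -0.     0.   ]
 [ 0.    -0.274  0.962 -0.208]
 [ 0.     0.     0.     1.   ]] [[393.2   0.  316.6]
 [  0.  393.2 243.7]
 [  0.    0.    1. ]]
285 290 tool [  80.3    0.3 -208.1] world [382.8 228.3 218.3]
285 300 tool [ 10.1 -13.5 -50.8] world [439.9 184.8  61.1]
280 320 tool [ 10.  -14.  -69.6] world [439.7 184.3  79.9]
350 290 tool [  9.7  15.7 -38.9] world [453.1 210.8  49.2]
352 300 tool [  9.8  15.6 -50.2] world [453.  210.8  60.5]
317 265 tool [ 13.7   0.4 -14.9] world [442.8 198.9  25.2]
317 300 tool [ -5.8   0.4 -15.2] world [460.3 190.2  25.6]
317 330 tool [-37.3   0.4  10.3] world [4.886e+02 1.763e+02 1.000e-01]
0 [316.2812264  279.37254808]
-0.019 [316.23648883 292.61259888]
[ 2.24816990e-01  2.43238835e-01  1.87936845e+00  1.71224421e-05
  1.01705092e+00 -8.86200102e-01] 0.011840836843522152
```

Run:
```python
from h import *
p,d=shot('scene','sc1');o=env.get_obs();print(o['tool_pos'],o['finger_gap'],o['gripper_force'],o['ft_force'])
c=env.calibration('scene')
for z in (0,.02,.04,.06):
  x=c['K']@(c['R']@(o['tool_pos']+[0,0,z])+c['t']);print(z,x[:2]/x[2])
x=(x[:2]/x[2]).astype(int)
cr=p[max(0,x[1]-90):x[1]+110,max(0,x[0]-130):x[0]+130];print(max(0,x[1]-90),max(0,x[0]-130))
cv2.imwrite('pics/sc1c.png',cv2.resize(cr[:,:,::-1],None,fx=3,fy=3,interpolation=cv2.INTER_CUBIC))
```

```text
[0.45468374 0.19237846 0.01003949] 0.009999034619727233 0.0 [-0.35553999 -1.24230119  0.12303516]
0 [356.77832315 314.02701639]
0.02 [357.48130686 309.47601749]
0.04 [358.20811324 304.7707946 ]
0.06 [358.95997411 299.90337309]
209 228
```

View pics/sc1c.png

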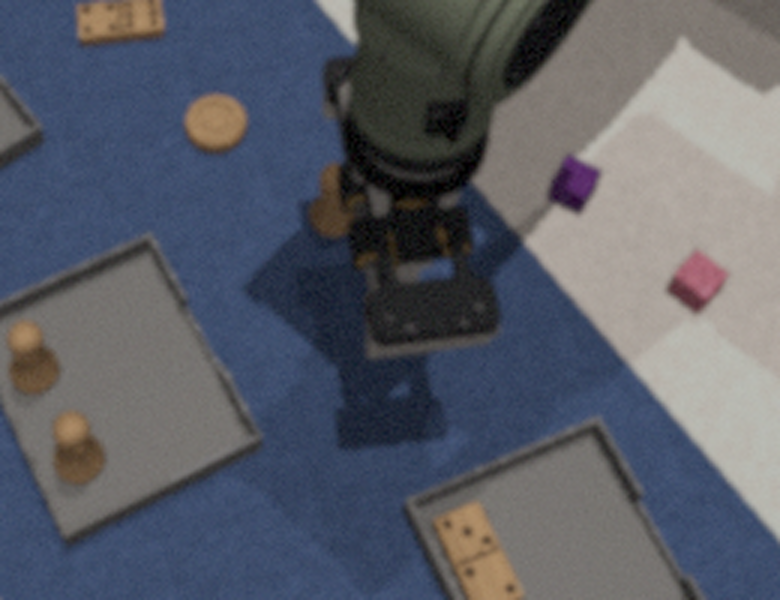

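Run:
```python
from h import *
c=env.calibration('wrist');K,T=c['K'],c['T_tool_cam']
for f in('w1','w2','w3'):
  d=np.load(f'pics/{f}.npy')
  v,u=np.mgrid[:480,:640];P=np.stack([(u-K[0,2])/K[0,0]*d,(v-K[1,2])/K[1,1]*d,d],-1)@T[:3,:3].T+T[:3,3]
  m=(d>0)&(abs(P[...,0])<20)&(abs(P[...,1])<60)&(P[...,2]<(30 if f!='w3' else -22)*1e-3)&(P[...,2]>-.1)
  q=P[m]*1e3;print(f,len(q),np.percentile(q[:,2],[50,90,99,100]).round(1),q[q[:,2]>np.percentile(q[:,2],98)][:6].round(1).tolist())
```

```text
w1 7836 [-76.7 -43.8 -31.3 -28. ] [[9.9, -29.3, -29.2], [10.2, -28.7, -29.9], [9.8, -28.4, -29.0], [10.2, -27.7, -30.0], [9.9, -27.3, -29.3], [10.3, 27.5, -30.2]]
w2 7843 [-76.6 -43.6 -31.4 -28.3] [[10.2, -29.2, -29.9], [9.8, -28.9, -28.8], [10.4, -28.1, -30.5], [10.0, -27.8, -29.4], [10.5, -27.1, -30.6], [10.0, 27.6, -29.5]]
w3 7718 [-60.8 -37.7 -24.6 -22. ] [[9.7, 11.1, -28.6], [8.1, -7.4, -28.6], [8.1, 7.7, -28.7], [8.0, 8.2, -28.4], [7.7, 7.7, -29.0], [-12.2, -80.6, -22.3]]
```

Request:
jog_arm([
  [0.1, [0, 2, 0], [0, 0, 0]],
  [0.1, [0, 0, 0], [0, 0, 0]],
  [0.1, [0, 0, 0], [0, 0, 0]],
  [0.1, [0, 0, 0], [0, 0, 0]],
  [0.1, [0, 0, 0], [0, 0, 0]],
])

```text
clock: 2.6
tool_pos: [0.4541, 0.1942, 0.0093]
tcp_rot: [0.228, 0.974, -0.0, -0.0]
ft_force: [-0.7, -0.2, -0.4]
finger_gap: 0.047
gripper_force: 0.0
```

Request:
jog_arm([
  [0.1, [0, 0, -12], [0, 0, 0]],
  [0.1, [0, 0, -12], [0, 0, 0]],
  [0.1, [0, 0, -4], [0, 0, 0]],
  [0.1, [0, 0, 0], [0, 0, 0]],
  [-0.8, [0, 0, 0], [0, 0, 0]],
  [-0.8, [0, 0, 0], [0, 0, 0]],
  [-0.8, [0, 0, 0], [0, 0, 0]],
  [-0.8, [0, 0, 0], [0, 0, 0]],
])

```text
clock: 3.4
tool_pos: [0.4546, 0.1944, -0.0182]
tcp_rot: [0.228, 0.974, 0.0, 0.0]
ft_force: [0.3, 0.1, 0.8]
finger_gap: 0.026
gripper_force: 15.0
```

Request:
jog_arm([
  [-0.8, [0, 0, 50], [0, 0, 0]],
  [-0.8, [0, 0, 50], [0, 0, 0]],
  [-0.8, [0, -40, 0], [0, 0, 0]],
  [-0.8, [0, -49, 0], [0, 0, 0]],
  [-0.8, [0, -49, 0], [0, 0, 0]],
  [-0.8, [0, -49, 0], [0, 0, 0]],
  [-0.8, [0, -49, 0], [0, 0, 0]],
  [-0.8, [0, -49, 0], [0, 0, 0]],
])

```text
clock: 4.2
tool_pos: [0.4541, -0.0927, 0.0818]
tcp_rot: [0.228, 0.974, -0.0, 0.001]
ft_force: [0.8, 0.3, -1.4]
finger_gap: 0.0258
gripper_force: 15.0
```

Request:
jog_arm([
  [-0.8, [0, -49, 0], [0, 0, 0]],
  [-0.8, [0, -49, 0], [0, 0, 0]],
  [-0.8, [0, -49, 0], [0, 0, 0]],
  [-0.8, [0, -49, 0], [0, 0, 0]],
  [-0.8, [-2, -49, 0], [0, 0, 0]],
  [-0.8, [-3, -47, 0], [0, 0, 0]],
  [-0.8, [0, -10, 0], [0, 0, 0]],
  [-0.8, [0, 0, -20], [0, 0, 0]],
])

```text
clock: 5.0
tool_pos: [0.4508, -0.3974, 0.0643]
tcp_rot: [0.229, 0.973, -0.002, 0.003]
ft_force: [-0.1, 0.4, 0.7]
finger_gap: 0.0259
gripper_force: 15.0
```

Request:
jog_arm([
  [-0.8, [0, 0, -30], [0, 0, 0]],
  [-0.8, [0, 0, -20], [0, 0, 0]],
  [-0.8, [0, 0, -16], [0, 0, 0]],
  [-0.8, [0, 0, -7], [0, 0, 0]],
  [-0.8, [0, 0, -3], [0, 0, 0]],
  [-0.8, [0, 0, 0], [0, 0, 0]],
  [-0.8, [0, 0, 0], [0, 0, 0]],
])

```text
clock: 5.7
tool_pos: [0.45, -0.3935, -0.0135]
tcp_rot: [0.228, 0.974, -0.001, 0.001]
ft_force: [1.2, 0.3, 0.1]
finger_gap: 0.0256
gripper_force: 15.0
```

Request:
jog_arm([
  [-0.8, [0, 0, -2], [0, 0, 0]],
  [-0.8, [0, 0, 0], [0, 0, 0]],
  [-0.15, [0, 0, 0], [0, 0, 0]],
  [-0.15, [0, 0, 0], [0, 0, 0]],
  [-0.15, [0, 0, 0], [0, 0, 0]],
  [-0.15, [0, 0, 20], [0, 0, 0]],
  [-0.15, [0, 0, 40], [0, 0, 0]],
  [-0.15, [0, 0, 40], [0, 0, 0]],
])

```text
clock: 6.5
tool_pos: [0.4481, -0.3916, 0.083]
tcp_rot: [0.228, 0.974, 0.001, -0.001]
ft_force: [0.3, -0.3, 0.2]
finger_gap: 0.0401
gripper_force: 0.0
```

Request:
jog_arm([
  [0, [2, 25, 0], [0, 0, 8.57]],
  [0, [2, 30, 0], [0, 0, 8.57]],
  [0, [2, 30, 0], [0, 0, 8.57]],
  [0, [3, 30, 0], [0, 0, 8.57]],
  [0, [3, 30, 0], [0, 0, 8.57]],
  [0, [3, 30, 0], [0, 0, 8.57]],
  [0, [2, 29, 0], [0, 0, 8.57]],
  [0, [0, 0, 0], [0, 0, 0]],
])

```text
clock: 7.3
tool_pos: [0.4655, -0.1854, 0.0828]
tcp_rot: [-0.292, 0.957, 0.001, -0.0]
ft_force: [0.2, -0.3, 0.0]
finger_gap: 0.0473
gripper_force: 0.0
```

Request:
jog_arm([
  [0, [0, 0, 0], [0, 0, 0]],
  [0, [0, 0, 0], [0, 0, 0]],
])

```text
clock: 7.5
tool_pos: [0.4663, -0.1897, 0.0834]
tcp_rot: [-0.288, 0.957, -0.0, 0.0]
ft_force: [-0.1, 0.3, -0.2]
finger_gap: 0.0469
gripper_force: 0.0
```

Run:
```python
from h import *
p,d,W,o=wrist('w4');print(o['clock'],o['tool_pos'],phi(o),o['finger_gap']);wood(p,d,W)
```

```text
7.5 [ 0.46630731 -0.1897039   0.08342068] 123.5325460994483 0.04692059448915933
wood px [61. 56.] 2902 c mm 450.8 -393.3 size 26.7 26.4 long ang 62.6 ztop 30.6
wood px [  5. 112.] 377 c mm 506.6 -416.3 size 25.0 6.3 long ang 24.7 ztop 15.5
wood px [ 68. 169.] 2359 c mm 513.7 -361.0 size 26.4 27.2 long ang 93.6 ztop 30.6
wood px [317. 243.] 3075 c mm 466.7 -189.2 size 59.5 29.0 long ang 34.3 ztop 13.6
wood px [422. 303.] 1426 c mm 460.9 -95.2 size 30.9 29.4 long ang 62.8 ztop 13.5
wood px [234. 463.] 452 c mm 671.5 -139.2 size 33.5 12.9 long ang 18.8 ztop 16.4
wood px [287. 475.] 349 c mm 659.2 -92.5 size 9.6 34.8 long ang 121.1 ztop 15.3
```

View pics/w4.png

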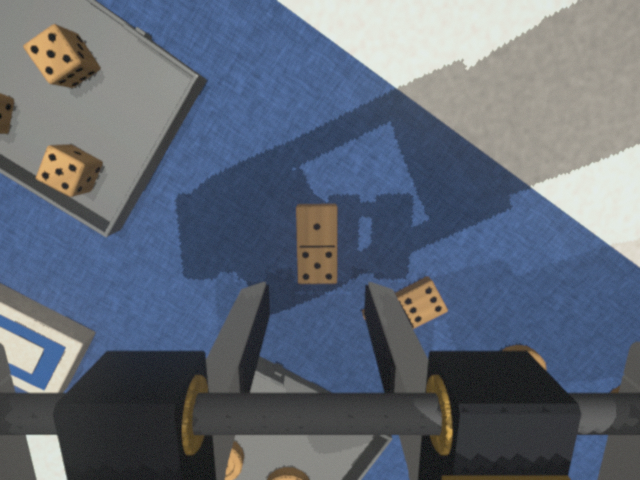

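The die lies flat in the dice tray at (61,56), and domino_b is centred under the gripper at (317,243) and aligned with it.

Request:
jog_arm([
  [0, [0, 0, -45], [0, 0, 0]],
  [0, [0, 0, -40], [0, 0, 0]],
  [0, [0, 0, -14], [0, 0, 0]],
  [0, [0, 0, -7], [0, 0, 0]],
  [0, [0, 0, 0], [0, 0, 0]],
  [0, [0, 0, 0], [0, 0, 0]],
])

```text
clock: 8.15
tool_pos: [0.4677, -0.1899, -0.0211]
tcp_rot: [-0.289, 0.957, -0.001, 0.001]
ft_force: [0.4, -0.0, -0.1]
finger_gap: 0.0471
gripper_force: 0.0
```

Request:
jog_arm([
  [-0.7, [0, 0, 0], [0, 0, 0]],
  [-0.7, [0, 0, 0], [0, 0, 0]],
  [-0.7, [0, 0, 0], [0, 0, 0]],
  [-0.7, [0, 0, 0], [0, 0, 0]],
])

```text
clock: 8.55
tool_pos: [0.4671, -0.1892, -0.0215]
tcp_rot: [-0.289, 0.957, -0.001, 0.001]
ft_force: [-0.2, 0.5, 5.2]
finger_gap: 0.0295
gripper_force: 15.0
```

Request:
jog_arm([
  [-0.7, [0, 0, 50], [0, 0, 0]],
  [-0.7, [0, 0, 50], [0, 0, 0]],
  [-0.7, [0, 40, 0], [0, 0, 0]],
  [-0.7, [0, 49, 0], [0, 0, -4]],
  [-0.7, [0, 49, 0], [0, 0, -4]],
  [-0.7, [-1, 49, 0], [0, 0, -4]],
  [-0.7, [-2, 49, 0], [0, 0, -4]],
  [-0.7, [-2, 49, 0], [0, 0, -4]],
])

```text
clock: 9.35
tool_pos: [0.4606, 0.0982, 0.0774]
tcp_rot: [-0.117, 0.993, -0.0, 0.0]
ft_force: [0.1, -0.3, 0.2]
finger_gap: 0.0301
gripper_force: 15.0
```

Request:
jog_arm([
  [-0.7, [-2, 49, 0], [0, 0, -4]],
  [-0.7, [-2, 49, 0], [0, 0, -4]],
  [-0.7, [-2, 49, 0], [0, 0, -4]],
  [-0.7, [-2, 49, 0], [0, 0, -4]],
  [-0.7, [-2, 49, 0], [0, 0, -4]],
  [-0.7, [-2, 49, 0], [0, 0, -4]],
  [-0.7, [-2, 28, 0], [0, 0, 0]],
  [-0.7, [0, 0, -20], [0, 0, 0]],
])

```text
clock: 10.15
tool_pos: [0.4488, 0.4242, 0.0602]
tcp_rot: [0.088, 0.996, 0.003, 0.003]
ft_force: [0.5, 0.6, -1.3]
finger_gap: 0.0299
gripper_force: 15.0
```

Request:
jog_arm([
  [-0.7, [0, 0, -30], [0, 0, 0]],
  [-0.7, [0, 0, -20], [0, 0, 0]],
  [-0.7, [0, 0, -16], [0, 0, 0]],
  [-0.7, [0, 0, -7], [0, 0, 0]],
  [-0.7, [0, 0, -3], [0, 0, 0]],
  [-0.7, [0, 0, 0], [0, 0, 0]],
  [-0.7, [0, 0, 0], [0, 0, 0]],
])

```text
clock: 10.85
tool_pos: [0.4483, 0.4189, -0.0176]
tcp_rot: [0.09, 0.996, 0.001, 0.001]
ft_force: [-0.0, 0.4, -0.8]
finger_gap: 0.0299
gripper_force: 15.0
```

Request:
jog_arm([
  [-0.7, [0, 0, -1], [0, 0, 0]],
  [-0.7, [0, 0, 0], [0, 0, 0]],
  [-0.1, [0, 0, 0], [0, 0, 0]],
  [-0.1, [0, 0, 0], [0, 0, 0]],
  [-0.1, [0, 0, 0], [0, 0, 0]],
  [-0.1, [0, 0, 20], [0, 0, 0]],
  [-0.1, [0, 0, 40], [0, 0, 0]],
  [-0.1, [0, 0, 40], [0, 0, 0]],
])

```text
clock: 11.65
tool_pos: [0.4459, 0.4174, 0.0799]
tcp_rot: [0.09, 0.996, -0.001, -0.001]
ft_force: [0.5, 0.6, 0.5]
finger_gap: 0.0419
gripper_force: 0.0
```

Request:
jog_arm([
  [0, [2, -40, 0], [0, 0, -2]],
  [0, [2, -48, 0], [0, 0, -2]],
  [0, [2, -48, 0], [0, 0, -2]],
  [0, [2, -48, 0], [0, 0, -2]],
  [0, [2, -48, 0], [0, 0, -2]],
  [0, [2, -48, 0], [0, 0, -2]],
  [0, [2, -48, 0], [0, 0, -2]],
  [0, [2, -48, 0], [0, 0, -1.5]],
])

```text
clock: 12.45
tool_pos: [0.4629, 0.0405, 0.0804]
tcp_rot: [0.224, 0.975, 0.0, 0.0]
ft_force: [1.0, -0.6, -0.3]
finger_gap: 0.047
gripper_force: 0.0
```

Request:
jog_arm([
  [0, [2, -48, 0], [0, 0, 0]],
  [0, [2, -48, 0], [0, 0, 0]],
  [0, [4, -48, 0], [0, 0, 0]],
  [0, [0, 0, 0], [0, 0, 0]],
  [0, [0, 0, 0], [0, 0, 0]],
  [0, [0, 0, 0], [0, 0, 0]],
])

```text
clock: 13.05
tool_pos: [0.4706, -0.1005, 0.08]
tcp_rot: [0.223, 0.975, 0.0, -0.001]
ft_force: [-0.5, 0.7, -0.3]
finger_gap: 0.047
gripper_force: 0.0
```

Run:
```python
from h import *
p,d,W,o=wrist('w5');print(o['clock'],o['tool_pos'],phi(o),o['finger_gap']);wood(p,d,W)
print('top');p,d=shot('top','top1');wood(p,d,cloud('top',d),amin=60)
```

```text
13.05 [ 0.47063665 -0.10050063  0.07998174] 64.19029724801189 0.04699101957932909
wood px [599.  63.] 3062 c mm 437.4 104.9 size 11.7 20.8 long ang 171.0 ztop 56.5
wood px [455. 172.] 2831 c mm 465.3 9.3 size 41.0 40.3 long ang 31.6 ztop 13.3
wood px [318. 249.] 3104 c mm 474.2 -100.9 size 29.1 59.6 long ang 153.9 ztop 13.8
wood px [630. 339.] 303 c mm 648.9 87.2 size 8.8 25.7 long ang 141.2 ztop 14.0
wood px [ 44. 442.] 426 c mm 516.0 -363.2 size 21.2 22.5 long ang 93.6 ztop 31.0
wood px [367. 467.] 1109 c mm 670.1 -146.8 size 40.4 24.3 long ang 62.0 ztop 16.4
top
wood px [390. 137.] 272 c mm 677.8 -152.1 size 40.9 39.1 long ang 0.1 ztop 18.1
wood px [360. 139.] 265 c mm 673.4 -84.8 size 40.2 40.2 long ang 70.5 ztop 17.6
wood px [253. 141.] 181 c mm 663.4 160.3 size 17.9 18.6 long ang 167.4 ztop 62.7
wood px [281. 144.] 183 c mm 656.4 95.6 size 17.9 17.6 long ang 89.5 ztop 62.9
wood px [145. 205.] 351 c mm 513.8 409.6 size 60.5 29.8 long ang 77.6 ztop 18.2
wood px [173. 210.] 345 c mm 502.6 343.4 size 62.5 29.9 long ang 77.6 ztop 18.1
wood px [483. 209.] 176 c mm 514.4 -361.8 size 25.4 26.6 long ang 92.4 ztop 32.2
wood px [514. 211.] 173 c mm 511.0 -428.5 size 25.6 27.1 long ang 100.7 ztop 33.0
wood px [141. 233.] 366 c mm 448.5 417.0 size 30.9 59.7 long ang 169.9 ztop 17.7
wood px [318. 229.] 245 c mm 465.0 8.3 size 39.3 36.6 long ang 1.1 ztop 15.4
wood px [363. 232.] 138 c mm 458.7 -94.8 size 29.5 24.6 long ang 64.5 ztop 15.7
wood px [499. 238.] 171 c mm 450.9 -394.8 size 25.8 26.4 long ang 156.2 ztop 32.7
wood px [273. 240.] 135 c mm 438.3 108.4 size 17.8 18.5 long ang 117.6 ztop 60.4
wood px [ 82. 368.] 2118 c mm 136.7 460.4 size 59.0 6.1 long ang 6.9 ztop 47.2
wood px [ 67. 449.] 2433 c mm -16.0 531.5 size 2.8 70.3 long ang 90.8 ztop 71.5
```

Request:
jog_arm([
  [0, [1, 1, -45], [0, 0, 0]],
  [0, [0, 0, -40], [0, 0, 0]],
  [0, [0, 0, -12], [0, 0, 0]],
  [0, [0, 0, -6], [0, 0, 0]],
  [0, [0, 0, 0], [0, 0, 0]],
  [0, [0, 0, 0], [0, 0, 0]],
])

```text
clock: 13.75
tool_pos: [0.474, -0.1011, -0.021]
tcp_rot: [0.223, 0.975, -0.0, 0.002]
ft_force: [-0.6, -0.0, 0.5]
finger_gap: 0.0472
gripper_force: 0.0
```

Request:
jog_arm([
  [-0.7, [0, 0, 0], [0, 0, 0]],
  [-0.7, [0, 0, 0], [0, 0, 0]],
  [-0.7, [0, 0, 0], [0, 0, 0]],
  [-0.7, [0, 0, 0], [0, 0, 0]],
])

```text
clock: 14.15
tool_pos: [0.4731, -0.1011, -0.0216]
tcp_rot: [0.224, 0.975, -0.0, 0.001]
ft_force: [-0.3, 0.5, 6.0]
finger_gap: 0.0297
gripper_force: 15.0
```

Request:
jog_arm([
  [-0.7, [0, 0, 50], [0, 0, 0]],
  [-0.7, [0, 0, 50], [0, 0, 0]],
  [-0.7, [-2, 40, 0], [0, 0, 0]],
  [-0.7, [-4, 48, 0], [0, 0, 2]],
  [-0.7, [-4, 48, 0], [0, 0, 2]],
  [-0.7, [-4, 48, 0], [0, 0, 2]],
  [-0.7, [-4, 48, 0], [0, 0, 2]],
  [-0.7, [-4, 48, 0], [0, 0, 2]],
])

```text
clock: 14.95
tool_pos: [0.4495, 0.181, 0.0774]
tcp_rot: [0.137, 0.991, -0.0, 0.0]
ft_force: [0.7, 0.0, -0.2]
finger_gap: 0.0295
gripper_force: 15.0
```

Request:
jog_arm([
  [-0.7, [-4, 48, 0], [0, 0, 2]],
  [-0.7, [-4, 48, 0], [0, 0, 2]],
  [-0.7, [-4, 48, 0], [0, 0, 1.5]],
  [-0.7, [-3, 30, 0], [0, 0, 0]],
  [-0.7, [0, 0, 0], [0, 0, 0]],
  [-0.7, [0, 0, -20], [0, 0, 0]],
  [-0.7, [0, 0, -30], [0, 0, 0]],
  [-0.7, [0, 0, -20], [0, 0, 0]],
])

```text
clock: 15.75
tool_pos: [0.4342, 0.3515, 0.0055]
tcp_rot: [0.09, 0.996, -0.001, -0.001]
ft_force: [-0.5, 0.3, -0.3]
finger_gap: 0.0294
gripper_force: 15.0
```

Request:
jog_arm([
  [-0.7, [0, 0, -16], [0, 0, 0]],
  [-0.7, [0, 0, -7], [0, 0, 0]],
  [-0.7, [0, 0, -3], [0, 0, 0]],
  [-0.7, [0, 0, 0], [0, 0, 0]],
  [-0.7, [0, 0, -1], [0, 0, 0]],
  [-0.7, [0, 0, 0], [0, 0, 0]],
])

```text
clock: 16.35
tool_pos: [0.4362, 0.3533, -0.0186]
tcp_rot: [0.09, 0.996, 0.0, 0.001]
ft_force: [-0.1, -1.3, 3.0]
finger_gap: 0.03
gripper_force: 15.0
```

Request:
jog_arm([
  [-0.1, [0, 0, 0], [0, 0, 0]],
  [-0.1, [0, 0, 0], [0, 0, 0]],
  [-0.1, [0, 0, 0], [0, 0, 0]],
  [-0.1, [0, 0, 20], [0, 0, 0]],
  [-0.1, [0, 0, 40], [0, 0, 0]],
  [-0.1, [0, 0, 40], [0, 0, 0]],
])

```text
clock: 16.95
tool_pos: [0.434, 0.3527, 0.0802]
tcp_rot: [0.09, 0.996, -0.001, -0.001]
ft_force: [0.7, 0.2, 0.2]
finger_gap: 0.0423
gripper_force: 0.0
```

Request:
jog_arm([
  [0.3, [3, -43, 0], [0, 0, 2]],
  [0.3, [3, -43, 0], [0, 0, 2]],
  [0.3, [3, -43, 0], [0, 0, 2]],
  [0.3, [3, -43, 0], [0, 0, 2]],
  [0.3, [4, -43, 0], [0, 0, 2]],
  [0.3, [4, -43, 0], [0, 0, 2]],
  [0.3, [4, -43, 0], [0, 0, 1.5]],
  [0.3, [4, -43, 0], [0, 0, 0]],
])

```text
clock: 17.75
tool_pos: [0.4631, 0.0077, 0.0804]
tcp_rot: [-0.028, 1.0, 0.0, 0.0]
ft_force: [0.4, -0.3, -0.5]
finger_gap: 0.0613
gripper_force: 0.0
```

Request:
jog_arm([
  [0.3, [0, 0, 0], [0, 0, 0]],
  [0.3, [0, 0, 0], [0, 0, 0]],
  [0.3, [0, 0, -45], [0, 0, 0]],
  [0.3, [0, 0, -40], [0, 0, 0]],
  [0.3, [0, 0, -12], [0, 0, 0]],
  [0.3, [0, 0, -6], [0, 0, 0]],
  [0.3, [0, 0, 0], [0, 0, 0]],
  [0.3, [0, 0, 0], [0, 0, 0]],
])

```text
clock: 18.55
tool_pos: [0.465, 0.0094, -0.0211]
tcp_rot: [-0.028, 1.0, -0.0, 0.002]
ft_force: [0.2, 0.9, 0.5]
finger_gap: 0.0609
gripper_force: 0.0
```

Request:
jog_arm([
  [-0.4, [0, 0, 0], [0, 0, 0]],
  [-0.4, [0, 0, 0], [0, 0, 0]],
  [-0.4, [0, 0, 0], [0, 0, 0]],
  [-0.4, [0, 0, 0], [0, 0, 0]],
])

```text
clock: 18.95
tool_pos: [0.4641, 0.0091, -0.0218]
tcp_rot: [-0.027, 1.0, -0.0, 0.001]
ft_force: [-0.3, -0.3, 4.3]
finger_gap: 0.0415
gripper_force: 15.0
```

Request:
jog_arm([
  [-0.4, [0, 0, 50], [0, 0, 0]],
  [-0.4, [0, 0, 50], [0, 0, 0]],
  [-0.4, [29, -26, 0], [0, 0, 0]],
  [-0.4, [29, -26, 0], [0, 0, 0]],
  [-0.4, [29, -26, 0], [0, 0, 0]],
  [-0.4, [29, -27, 0], [0, 0, 0]],
  [-0.4, [29, -27, 0], [0, 0, 0]],
  [-0.4, [0, 0, 0], [0, 0, 0]],
])

```text
clock: 19.75
tool_pos: [0.6112, -0.1266, 0.0771]
tcp_rot: [-0.026, 1.0, -0.001, 0.001]
ft_force: [-0.3, 0.4, -1.0]
finger_gap: 0.0411
gripper_force: 15.0
```

Request:
jog_arm([
  [-0.4, [0, 0, 0], [0, 0, 0]],
  [-0.4, [0, 0, -40], [0, 0, 0]],
  [-0.4, [0, 0, -36], [0, 0, 0]],
  [-0.4, [0, 0, -12], [0, 0, 0]],
  [-0.4, [0, 0, -8], [0, 0, 0]],
  [-0.4, [0, 0, 0], [0, 0, 0]],
  [-0.4, [0, 0, -1], [0, 0, 0]],
  [-0.4, [0, 0, 0], [0, 0, 0]],
])

```text
clock: 20.55
tool_pos: [0.6096, -0.1231, -0.018]
tcp_rot: [-0.028, 1.0, -0.001, 0.001]
ft_force: [-0.6, -0.2, -0.9]
finger_gap: 0.0412
gripper_force: 15.0
```

Request:
jog_arm([
  [-0.4, [0, 0, -1], [0, 0, 0]],
  [0.15, [0, 0, 0], [0, 0, 0]],
  [0.15, [0, 0, 0], [0, 0, 0]],
  [0.15, [0, 0, 0], [0, 0, 0]],
  [0.15, [0, 0, 20], [0, 0, 0]],
  [0.15, [0, 0, 40], [0, 0, 0]],
  [0.15, [0, 0, 45], [0, 0, 0]],
])

```text
clock: 21.25
tool_pos: [0.6063, -0.1221, 0.0835]
tcp_rot: [-0.027, 1.0, 0.001, -0.002]
ft_force: [0.9, -0.4, 0.8]
finger_gap: 0.054
gripper_force: 0.0
```

Request:
jog_arm([
  [0, [-28, 38, 0], [0, 0, 0]],
  [0, [-28, 38, 0], [0, 0, 0]],
  [0, [-29, 38, 0], [0, 0, 0]],
  [0, [-29, 39, 0], [0, 0, 0]],
  [0, [-29, 39, 0], [0, 0, 0]],
  [0, [-29, 39, 0], [0, 0, 0]],
  [0, [0, 0, 0], [0, 0, 0]],
  [0, [0, 0, 0], [0, 0, 0]],
])

```text
clock: 22.05
tool_pos: [0.4361, 0.1088, 0.0846]
tcp_rot: [-0.029, 1.0, -0.0, 0.001]
ft_force: [0.8, -1.1, -0.2]
finger_gap: 0.0469
gripper_force: 0.0
```

Request:
jog_arm([
  [0, [0, 0, 0], [0, 0, 0]],
  [0, [0, 0, 0], [0, 0, 0]],
])

```text
clock: 22.25
tool_pos: [0.4375, 0.1072, 0.0846]
tcp_rot: [-0.027, 1.0, -0.0, 0.0]
ft_force: [0.2, -0.4, 0.2]
finger_gap: 0.047
gripper_force: 0.0
```

Run:
```python
from h import *
p,d,W,o=wrist('w6');print(o['clock'],o['tool_pos'],phi(o),o['finger_gap']);wood(p,d,W,zmin=.047)
p,d=shot('top','top2');W=cloud('top',d);wood(p,d,W,amin=60)
```

```text
22.25 [0.43747888 0.10721408 0.08461369] 93.0372095547686 0.04699186775486672
wood px [321. 260.] 834 c mm 437.2 110.3 size 18.8 19.2 long ang 93.4 ztop 60.4
wood px [390. 138.] 275 c mm 678.9 -153.0 size 39.6 41.5 long ang 138.1 ztop 18.0
wood px [360. 139.] 268 c mm 673.3 -85.6 size 40.1 39.4 long ang 0.8 ztop 18.2
wood px [253. 141.] 184 c mm 662.8 160.5 size 18.2 18.1 long ang 1.1 ztop 62.7
wood px [281. 144.] 184 c mm 656.6 95.6 size 18.2 18.1 long ang 1.6 ztop 62.6
wood px [377. 167.] 267 c mm 609.8 -123.1 size 40.2 39.2 long ang 0.9 ztop 17.9
wood px [145. 205.] 348 c mm 513.8 409.6 size 61.4 29.9 long ang 78.4 ztop 18.3
wood px [172. 210.] 324 c mm 502.9 344.5 size 58.5 30.0 long ang 77.8 ztop 18.1
wood px [483. 209.] 174 c mm 514.5 -361.9 size 25.4 27.6 long ang 92.5 ztop 32.4
wood px [514. 211.] 167 c mm 510.9 -429.0 size 25.3 25.8 long ang 94.3 ztop 32.8
wood px [141. 233.] 366 c mm 448.4 417.1 size 31.2 59.8 long ang 169.4 ztop 18.1
wood px [169. 238.] 363 c mm 437.8 351.4 size 30.9 59.7 long ang 169.8 ztop 18.5
wood px [499. 238.] 168 c mm 451.2 -394.5 size 25.9 26.3 long ang 154.9 ztop 33.0
wood px [ 82. 368.] 2135 c mm 134.7 459.6 size 57.8 6.5 long ang 6.3 ztop 47.3
wood px [ 67. 449.] 2440 c mm -16.4 541.6 size 69.9 2.3 long ang 90.0 ztop 71.1
```

View pics/w6.png

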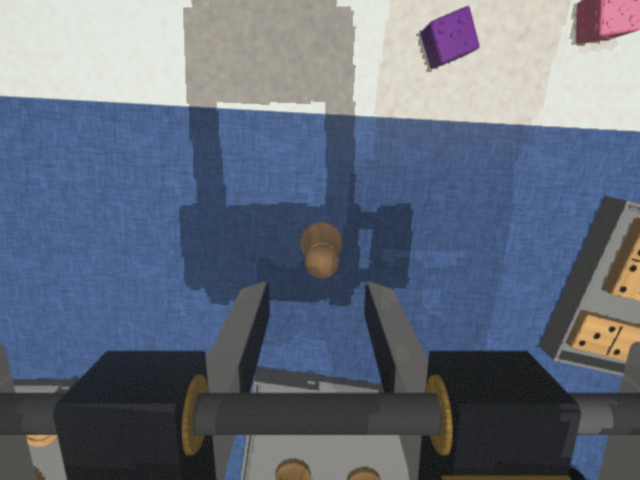

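The pawn stands at (321,245) with its head centred between the fingers. The top view shows the dominoes, die and draughtsman lying correctly in their trays.

Request:
jog_arm([
  [0, [0, 2, 0], [0, 0, 0]],
  [0, [0, 0, -20], [0, 0, 0]],
  [0, [0, 0, -30], [0, 0, 0]],
  [0, [0, 0, -20], [0, 0, 0]],
  [0, [0, 0, -8], [0, 0, 0]],
  [0, [0, 0, 0], [0, 0, 0]],
  [0, [0, 0, 0], [0, 0, 0]],
])

```text
clock: 23.05
tool_pos: [0.4371, 0.1102, 0.007]
tcp_rot: [-0.027, 1.0, 0.0, 0.001]
ft_force: [0.3, -0.5, -0.1]
finger_gap: 0.0474
gripper_force: 0.0
```

Request:
jog_arm([
  [-0.9, [0, 0, 0], [0, 0, 0]],
  [-0.9, [0, 0, 0], [0, 0, 0]],
  [-0.9, [0, 0, 0], [0, 0, 0]],
  [-0.9, [0, 0, 0], [0, 0, 0]],
  [-0.9, [0, 0, 0], [0, 0, 0]],
  [-0.9, [0, 0, 0], [0, 0, 0]],
])

```text
clock: 23.65
tool_pos: [0.4367, 0.1103, 0.0069]
tcp_rot: [-0.027, 1.0, 0.0, 0.0]
ft_force: [-0.6, 0.0, 4.4]
finger_gap: 0.021
gripper_force: 15.0
```

Request:
jog_arm([
  [-0.9, [0, 0, 20], [0, 0, 0]],
  [-0.9, [0, 0, 40], [0, 0, 0]],
  [-0.9, [0, 0, 20], [0, 0, 0]],
  [-0.9, [15, 3, 0], [0, 0, 0]],
  [-0.9, [30, 5, 0], [0, 0, 0]],
  [-0.9, [35, 5, 0], [0, 0, 0]],
  [-0.9, [35, 5, 0], [0, 0, 0]],
  [-0.9, [25, 4, 0], [0, 0, 0]],
])

```text
clock: 24.45
tool_pos: [0.5779, 0.1324, 0.0859]
tcp_rot: [-0.027, 1.0, -0.0, 0.0]
ft_force: [1.9, 0.6, 1.0]
finger_gap: 0.0213
gripper_force: 15.0
```

Request:
jog_arm([
  [-0.9, [15, 2, 0], [0, 0, 0]],
  [-0.9, [3, 0, 0], [0, 0, 0]],
  [-0.9, [0, 0, 0], [0, 0, 0]],
  [-0.9, [0, 0, 0], [0, 0, 0]],
  [-0.9, [0, 0, -20], [0, 0, 0]],
  [-0.9, [0, 0, -30], [0, 0, 0]],
  [-0.9, [0, 0, -16], [0, 0, 0]],
  [-0.9, [0, 0, -8], [0, 0, 0]],
])

```text
clock: 25.25
tool_pos: [0.5917, 0.1341, 0.0103]
tcp_rot: [-0.027, 1.0, -0.0, -0.002]
ft_force: [-0.4, -0.4, -0.2]
finger_gap: 0.0207
gripper_force: 15.0
```

Request:
jog_arm([
  [-0.9, [0, 0, 0], [0, 0, 0]],
  [-0.9, [0, 0, 0], [0, 0, 0]],
  [-0.9, [0, 0, 0], [0, 0, 0]],
])

```text
clock: 25.55
tool_pos: [0.5955, 0.1344, 0.0138]
tcp_rot: [-0.027, 1.0, 0.0, 0.001]
ft_force: [-0.8, 0.1, -0.1]
finger_gap: 0.0208
gripper_force: 15.0
```

Run:
```python
from h import *
p,d,W,o=wrist('w7');print(o['clock'],o['tool_pos'],phi(o),o['finger_gap'],o['ft_force'])
```

```text
25.55 [0.59547439 0.13440002 0.01380764] 93.14514113061847 0.02078797005337651 [-0.8091515   0.05344323 -0.12483791]
```

View pics/w7.png

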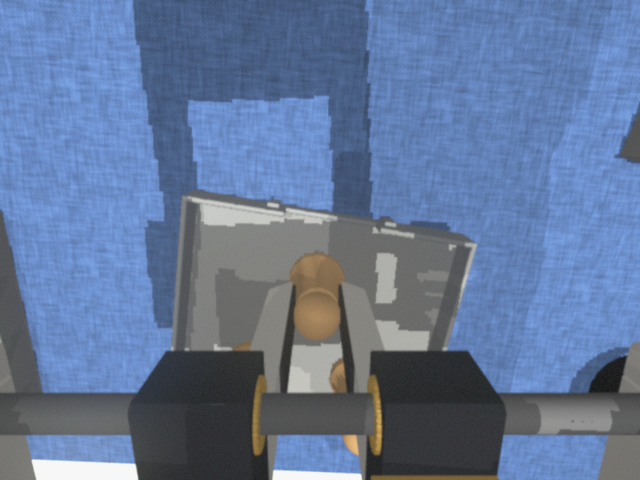

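The pawn hangs upright at (317,285) over the free floor, about 4 mm above it.

Request:
jog_arm([
  [-0.9, [0, 0, -3], [0, 0, 0]],
  [-0.9, [0, 0, 0], [0, 0, 0]],
  [-0.9, [0, 0, 0], [0, 0, 0]],
  [-0.9, [0, 0, -1], [0, 0, 0]],
  [-0.9, [0, 0, 0], [0, 0, 0]],
  [-0.9, [0, 0, 0], [0, 0, 0]],
])

```text
clock: 26.2
tool_pos: [0.5947, 0.1343, 0.009]
tcp_rot: [-0.027, 1.0, 0.0, 0.001]
ft_force: [-0.4, -0.9, 4.1]
finger_gap: 0.0207
gripper_force: 15.0
```

Request:
jog_arm([
  [-0.3, [0, 0, 0], [0, 0, 0]],
  [-0.3, [0, 0, 0], [0, 0, 0]],
  [-0.3, [0, 0, 0], [0, 0, 0]],
  [-0.3, [0, 0, 0], [0, 0, 0]],
  [-0.3, [0, 0, 20], [0, 0, 0]],
  [-0.3, [0, 0, 40], [0, 0, 0]],
  [-0.3, [0, 0, 45], [0, 0, 0]],
  [-0.3, [0, 0, 40], [0, 0, 0]],
])

```text
clock: 27.0
tool_pos: [0.5941, 0.1343, 0.155]
tcp_rot: [-0.027, 1.0, 0.0, 0.0]
ft_force: [0.7, 0.3, 0.3]
finger_gap: 0.0328
gripper_force: 0.0
```

Request:
jog_arm([
  [-0.3, [-45, 0, 0], [0, 0, 0]],
  [-0.3, [-45, 0, 0], [0, 0, 0]],
  [-0.3, [-45, 0, 0], [0, 0, 0]],
  [-0.3, [-45, 0, 0], [0, 0, 0]],
  [-0.3, [0, 0, 0], [0, 0, 0]],
  [-0.3, [0, 0, 0], [0, 0, 0]],
  [-0.3, [0, 0, 0], [0, 0, 0]],
])

```text
clock: 27.7
tool_pos: [0.4159, 0.1343, 0.1541]
tcp_rot: [-0.027, 1.0, 0.0, 0.001]
ft_force: [0.9, 0.0, 0.0]
finger_gap: 0.033
gripper_force: 0.0
```

Run:
```python
from h import *
p,d=shot('top','top3');wood(p,d,cloud('top',d),amin=60);shot('scene','sc2')
```

```text
wood px [390. 137.] 269 c mm 678.6 -152.2 size 40.8 38.9 long ang 0.5 ztop 17.8
wood px [360. 139.] 266 c mm 673.3 -84.8 size 39.7 39.7 long ang 145.1 ztop 18.0
wood px [253. 141.] 181 c mm 662.2 160.2 size 17.4 19.0 long ang 135.0 ztop 62.8
wood px [281. 144.] 178 c mm 656.9 95.6 size 16.2 17.5 long ang 94.7 ztop 63.0
wood px [377. 167.] 265 c mm 609.9 -123.1 size 40.8 39.2 long ang 0.8 ztop 18.1
wood px [265. 171.] 173 c mm 593.5 132.6 size 18.6 18.8 long ang 134.6 ztop 63.3
wood px [137. 203.] 137 c mm 517.7 427.3 size 25.4 29.4 long ang 168.8 ztop 18.0
wood px [483. 209.] 174 c mm 514.4 -361.4 size 25.3 27.1 long ang 91.1 ztop 32.3
wood px [514. 211.] 171 c mm 510.9 -429.1 size 25.9 26.2 long ang 99.9 ztop 32.4
wood px [137. 234.] 174 c mm 448.6 423.5 size 19.5 58.1 long ang 174.8 ztop 18.5
wood px [499. 238.] 169 c mm 451.2 -394.1 size 25.8 26.3 long ang 154.5 ztop 33.1
wood px [ 82. 368.] 2123 c mm 136.5 459.9 size 59.2 5.8 long ang 7.2 ztop 47.2
wood px [ 67. 449.] 2422 c mm -16.2 537.5 size 2.5 71.1 long ang 90.0 ztop 70.5
```

View pics/sc2.png

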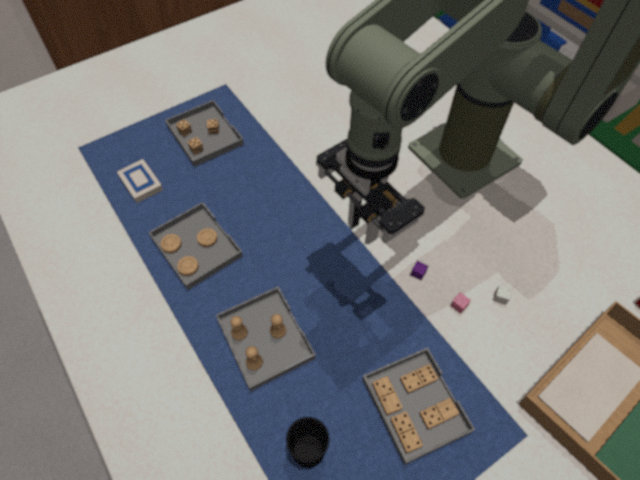

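All five pieces are in their trays: the dice around (204,134), draughtsmen (196,246), pawns (265,336) and dominoes (418,404). The cup at (307,441) has not moved and the arm is clear, so I'm handing in the job.

```bash
python3 -c "
from plant import env
print(env.finish_job())"
```

```text
the job is handed in; nothing more can be done
None
```

I put all five loose pieces in the trays of their kind, with the dominoes and draughtsman flat, the pawn upright and the cup untouched, and handed the job in at about 28 s of robot time; no verdict came back.

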